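Set and hold the sprung pot-mouth gauge

ROBOT

A 6-joint arm with a two-finger parallel gripper is mounted at the origin on the work surface. World frame = base frame: x ahead of the robot, y to its left, z up, the work surface at z = 0. Lengths are in m, angles in degrees, forces in N, time in s.
With the tool pointing down it reaches from about 0.3 to 0.75 m from the base axis. Payload 8.5 kg.
Tool frame: the origin (TCP) lies midway between the tips of the shut fingers; the grasp point (between the pads) lies env.tcp_to_grasp behind it (env.tcp_to_grasp is the distance from the TCP to the grasp point, in m); z points along the fingers, y is the line along which they close (so a half turn about z gives the same grasp; the last joint's range is limited). The gripper opens to 85 mm and grips with 20 to 120 N. Pads are 22 mm wide; open, the fingers measure 114 mm over their backs; the gripper's body (76 mm by 85 mm) begins 54 mm behind the grasp point. The pads swing forward as they close: fully open they stand 13 mm farther back than shut.
Start: joints at [57.336, 21.807, 74.336, -0, 83.858, -12.336], TCP at [0.191, 0.516, 0.206] pointing down, gripper open.
Joint ranges: [-178.18, 178.18], [-50.72, 133.34], [12.68, 142.11], [-81.47, 261.47], [9.98, 163.14], [-165.26, 165.26]. Speed limits (degrees/s): [136.94, 136.94, 180, 180, 180, 180].

INTERFACE

Orientations are given as a 3x3 rotation matrix whose columns are the frame's x, y, z axes.
In Python, from rig import observe, optics, job, env gives the robot as it stands. The module is installed in compiled form; this text tells all that it offers.
- The arm moves only by the shell command python3 -m jog 'ROWS' [FORCE]. ROWS is JSON, a list of rows, each a list of 7 numbers: the turn, a rotation vector about the tool's x, y, z in rad, then the shift along the tool's x, y, z in m, then the opening in per cent of the stroke, from 0 (shut) to 100 (fully open). A call has 1 to 10 rows; each row shifts and turns the commanded pose from where the row before left it, along the tool's axes as they then stand; what a row does not reach is not made up. A row lasts 1/8 s, in which the tool goes at most 62.5 mm and 10.7 degrees, less where a joint would pass 70% of its speed; a pose out of reach is approached as far as the arm can. A call is refused whole if a number of a shift passes 0.0625 or a number of a turn 0.188, either way. A call with a gripper value outside its range is refused whole. The fingers move at their own pace and stop on an object; FORCE is the grip in N (left out, the last holds). Time passes only in rows, so rows that do not move let the fingers close. It gives the time, the measured TCP pose, the force, the opening and the grip force at its end, in the units of the state.
- observe(): the state, without advancing time (a new reading comes with each control period).
- optics.get_image(name): name is "scene" or "top" or "wrist"; returns a dict with "pixels" (480x640x3 uint8, red, green, blue), "mtx" (3x3 intrinsics, pixels), "dist_coeffs" ([k1, k2, p1, p2, k3] as OpenCV has them; the pictures are not rectified), "rvec" (rotation vector, rad) and "tvec" (3), from world to camera coordinates, as OpenCV has them. Camera axes: x right, y down, z forward; pixel columns grow to the right and rows downward; lengths in m; the calibration is good to about 2 mm. A picture is of the moment at which its call begins. There is no depth.
- job.close_job(): hands the job in; it is judged then, once.
The state is a dict: "time_s": time; "q": joint angles; "qvel": joint speeds; "joint_efforts": joint torques, N m; "position": TCP position; "tool_rot": TCP orientation; "ft_force": force on the tool from outside, world axes, zero at the start; "wrist_torque": the same for the moment, N m; "grip_width": finger opening in m; "gripper_force": force on a finger pad.
Only numpy, scipy, OpenCV 4.12 (cv2) and the standard library are available. Lean on these libraries where they do the work, as an engineer would, in place of code of your own. Each camera call takes 0.05 s, during which the arm holds its last target. There are 200 camera calls.

TASK

Make the pot-mouth gauge ready for checking the next pot: first pull the black cap fully off its fixed feeler tip (it stays on its guide pin), then take the upright post of the sprung rod and draw the rod out until its pointer stands opposite the nose of the mark clip. Finish while still gripping the post and holding the rod still at the mark against its spring; leave the cap off, the clip where it is set, and everything else on the bench undisturbed.

Things in the scene. Friction and masses are not known exactly. Their poses are not given: they have to be found in the camera images.
- gauge: Gauge bolted to the bench: grey plate 400 x 120 x 10 mm with a level aluminium tube (22 mm across, 150 long), axis 55 mm up. Origin on the bench under the tube's middle; z up; x along the tube, the way the sprung rod pulls out (cap at the -x end). Plate x -170..230, y -88..32 mm; tube x -75..75; white scale strip beside the rod x 75..225, y -78..-52, top z 45. No bystander within 40 mm of cap or post.
- gauge_cap (a joint): how far the cap is pulled off, m: 0 = clicked home over the feeler tip, 0.042 = end of the guide pin. It is clear of the tip from 0.030. A click detent holds it (about 6 N along the pull to free it, then about 2 N drag); it stays where it is left.
- cap_grip (a point): centre of the cap: black ribbed cylinder 26 mm across, 34 mm long along gauge x, 55 mm above the bench; when home at gauge x = -94, y = 0; moves to gauge -x. Under it (y within 5 mm) a lug down to z 29 and a 6 mm guide pin at z 34 mm, ending at a 14 mm wide post (x -164..-156, top z 39). Free on both sides (y) down to the plate.
- gauge_rod (a joint): how far the sprung rod is drawn out, m: 0 = fully in, 0.11 = end stop. The spring pulls it back in with 4 N at 0 plus 0.8 N per 10 mm (about 7 to 10 N at the mark) and it springs back if let go.
- rod_grip (a point): grip point on the upright aluminium post at the rod's outer end: round, 18 mm across (21 mm rim at the very top), from 43 to 107 mm above the bench; the point is on its axis 90 mm up; at rod = 0 at gauge x = 125, y = 0, 50 mm from the tube's end. Moves to gauge +x. The 14 mm thick rod (z 48..62) joins it on the tube side.
- rod_pointer (a point): tip of the thin steel pointer carried by the rod, sticking out to gauge -y from the post: at rod = 0 at gauge x = 125, y = -58, z = 50 mm; moves with the rod.
- gauge_clip (a joint): position of the mark clip along the scale, m: it equals gauge_rod exactly when the pointer stands opposite the clip's nose. Set before the start, anywhere from 0.040 to 0.075; stiff (12 N), not to be moved.
- mark_line (a point): tip of the nose of the mark clip: small brass block 12 x 14 x 20 mm on the outer edge of the white scale strip, with a 3 mm thin nose pointing at the rod; the tip is at gauge y = -61, z = 50 mm. Axes as the gauge's.
- small_pot_a: small round gilt pot, 82 mm wide, 55 mm tall, standing; bystander, origin under its centre
- small_pot_b: a second such small gilt pot; bystander
- paint_jar: small white jar with cap, 40 mm wide, 45 mm tall, standing on the robot's side of the gauge; bystander
- cup: white plastic cup, 60 mm wide, 50 mm tall, standing beyond the gauge; bystander
- dye_bottle: slim green glass bottle, 36 mm wide, 100 mm tall, standing; bystander
- paint_tin: paint tin, 90 mm wide, 110 mm tall, standing; bystander
- brush: paint brush, 180 mm long, lying flat; bystander

How it is judged:
By the outcome, as a careful person would: the job done as asked, in the order asked, and still so for the second after the job is handed in, while the arm keeps its last pose, push and grip.
It also fails if it takes over 45 s, if anything falls off the work surface, if the arm or the gripper's body presses on something with over 40 N, if the wrist force passes 120 N, or if a joint passes its speed limit or range.

## Working session

There is one attempt and no reset: what is moved stays moved. The work goes in short steps, Python scripts to look and compute and a shell command to move; the robot and the scene stay as the last step left them, time stands still between calls to the robot, and variables do not carry over. Pictures are saved under pics/ and viewed, at most 10 in all, crops included, and the job is handed in when it is done.

```bash
mkdir -p pics; python3 - <<'E'
from rig import observe, optics, env
import cv2
for n in("top","scene"):
    d=optics.get_image(n); cv2.imwrite(f"pics/{n}0.png",d["pixels"][:,:,::-1])
    print(n,d["mtx"],d["dist_coeffs"],d["rvec"],d["tvec"])
s=observe();print(s["time_s"],s["position"],s["tool_rot"],s["grip_width"],env.tcp_to_grasp)
E
```

```text
top [[469.27541604   0.         318.28060855]
 [  0.         469.27541604 236.66143491]
 [  0.           0.           1.        ]] [-0.01756085  0.          0.          0.          0.        ] [ 2.1817007  -2.16739904  0.10324722] [-0.06039434  0.52266827  1.04535224]
scene [[479.61348973   0.         323.57259822]
 [  0.         479.61348973 241.29065693]
 [  0.           0.           1.        ]] [0.0005039 0.        0.        0.        0.       ] [ 1.73644455  1.95759609 -0.70344233] [ 0.11931748 -0.34832205  1.4941865 ]
0.1 [0.19092452 0.51550505 0.2056879 ] [[-9.37707662e-01  3.47424643e-01 -6.76900053e-04]
 [ 3.47425200e-01  9.37707098e-01 -1.06237009e-03]
 [ 2.65640436e-04 -1.23136471e-03 -9.99999207e-01]] 0.08568296440255771 0.0187
```

View pics/top0.png

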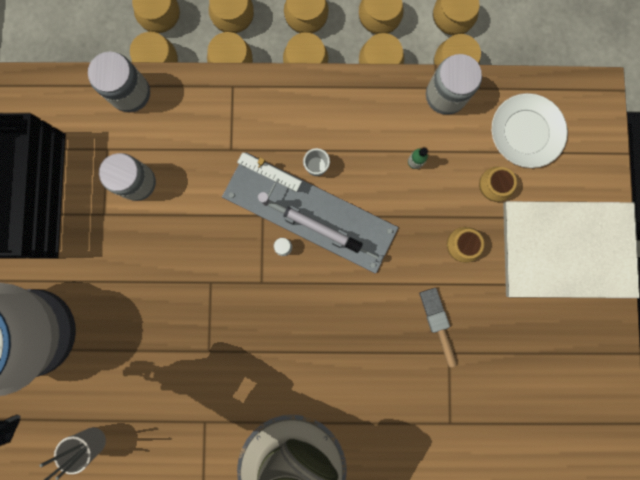

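View pics/scene0.png

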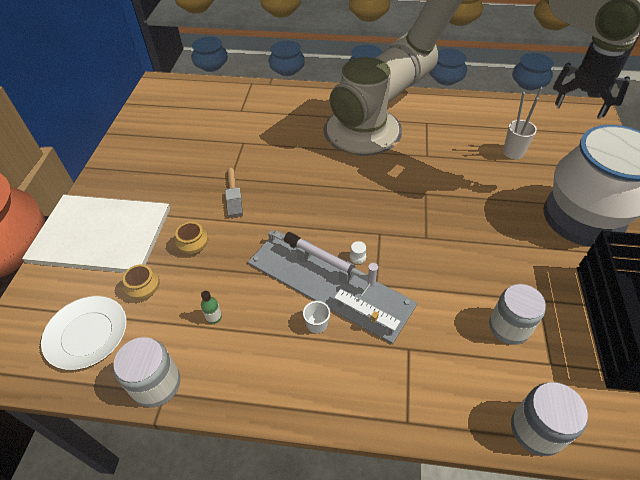

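```bash
python3 - <<'E'
import cv2
a=cv2.imread("pics/top0.png")[140:285,210:410]; cv2.imwrite("pics/c1.png",cv2.resize(a,None,fx=4,fy=4,interpolation=cv2.INTER_CUBIC))
E
```

```text
(no output)
```

View pics/c1.png

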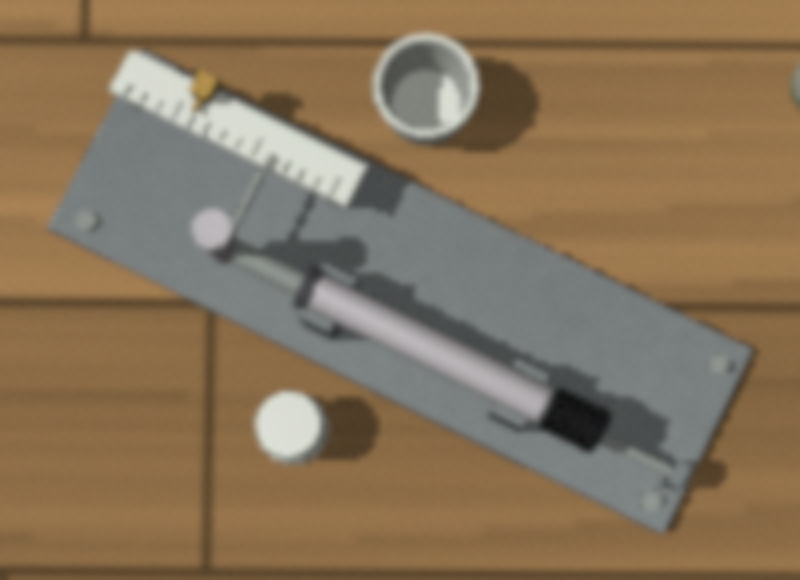

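```bash
cat > h.py <<'E'
import numpy as np, cv2
from scipy.optimize import least_squares
C={"top":(469.27541604,318.28060855,236.66143491,[-0.01756085,0,0,0,0],[2.1817007,-2.16739904,0.10324722],[-0.06039434,0.52266827,1.04535224])}
def cam(d=None,n="top"):
    if d is not None: return d["mtx"],d["dist_coeffs"],np.array(d["rvec"],float),np.array(d["tvec"],float)
    f,cx,cy,k,r,t=C[n]; return np.array([[f,0,cx],[0,f,cy],[0,0,1.]]),np.array(k,float),np.array(r),np.array(t)
def proj(c,P): return cv2.projectPoints(np.array(P,float).reshape(-1,3),c[2],c[3],c[0],c[1])[0].reshape(-1,2)
def back(c,uv,z):
    n=cv2.undistortPoints(np.array([[uv]],float),c[0],c[1])[0,0]; R=cv2.Rodrigues(c[2])[0]
    d=R.T@np.r_[n,1]; o=-R.T@c[3]; return o+d*(z-o[2])/d[2]
def g2w(p,G):
    x,y,a=p; G=np.atleast_2d(np.array(G,float)); c,s=np.cos(a),np.sin(a)
    return np.c_[x+c*G[:,0]-s*G[:,1],y+s*G[:,0]+c*G[:,1],G[:,2]]
def w2g(p,P):
    x,y,a=p; c,s=np.cos(a),np.sin(a); d=np.array(P[:2])-[x,y]; return np.array([c*d[0]+s*d[1],-s*d[0]+c*d[1]])
E
python3 - <<'E'
from h import *
c=cam()
px=lambda u,v:((u+.5)/4-.5+210,(v+.5)/4-.5+140)
L=[((48,228),(230,32,10)),((668,532),(-170,32,10)),((755,348),(-170,-88,10)),((133,50),(225,-78,45)),((110,92),(225,-52,45)),((350,205),(75,-52,45)),((368,162),(75,-78,45)),((211,229),(125,0,107)),((275,157),(125,-58,50))]
uv=np.array([px(*a) for a,_ in L]); G=np.array([b for _,b in L])/1000
f=lambda p:(proj(c,g2w(p,G))-uv).ravel()
r=least_squares(f,[.55,.1,1.1],loss="soft_l1"); p=r.x
print(p,np.degrees(p[2])); print(f(p).reshape(-1,2).round(1))
for n,q in(("cap",(-.094,0,.055)),("post",(.125,0,.09))): print(n,g2w(p,q))
w=back(c,px(200,105),.05);print("nose",w2g(p,w)); w=back(c,px(204,80),.065);print("clip block",w2g(p,w))
for n,u,z in(("cup",(425,85),.05),("jar",(290,425),.045)):print(n,w2g(p,back(c,px(*u),z)))
E
```

```text
[ 0.54477446 -0.05203124  1.11930583] 64.13150007948671
[[-0.   0.1]
 [-0.2  0.2]
 [ 0.4 -0.3]
 [-0.2  0. ]
 [ 0.3 -0.4]
 [-0.6  0.1]
 [ 0.1  0.7]
 [ 0.8 -0. ]
 [-0.6 -0.3]]
cap [[ 0.50376158 -0.13661224  0.055     ]]
post [[0.59931285 0.06044348 0.09      ]]
nose [ 0.17480825 -0.0658297 ]
clip block [ 0.17591396 -0.07696932]
cup [ 0.06601343 -0.13232461]
jar [0.04850709 0.073342  ]
```

```bash
R="[0,0,0.167,0,0,0,100]"; python3 -m jog '[[0,0,0.167,0,0,0,100],[0,0,0.167,0,0,0,100],[0,0,0.167,0,0,0,100],[0,0,0.167,0,0,0,100],[0,0,0.167,0,0,0,100],[0,0,0.167,0,0,0,100],[0,0,0.167,0,0,0,100],[0,0,0.167,0,0,0,100],[0,0,0.167,0,0,0,100],[0,0,0.166,0,0,0,100]]'
cat > st.py <<'E'
from h import *
from rig import observe
p=np.array([0.54477446,-0.05203124,1.11930583])
s=observe();R=np.array(s["tool_rot"]);P=np.array(s["position"])
def tgt(gx,gz,gy=0):
    w=g2w(p,(gx,gy,gz-.0187))[0]; return (R.T@(w-P)).round(4)
if __name__=="__main__":
    print("t",s["time_s"],"yaw err",np.degrees(np.arctan2(R[1,0],R[0,0])-p[2]).round(2),"q",np.round(s["q"],1),"gaugexy",w2g(p,P),P[2],"F",np.round(s["ft_force"],1),s["grip_width"],s["gripper_force"])
    print("to cap above .12",tgt(-.094,.14),"cap",tgt(-.094,.055),"post",tgt(.125,.09))
E
python3 st.py
```

```text
time_s: 1.35
position: [0.191, 0.5155, 0.2058]
tool_rot: [[0.443, 0.897, -0.001], [0.897, -0.443, -0.001], [-0.001, -0.0, -1.0]]
ft_force: [0.1, 0.6, -0.1]
grip_width: 0.0853
gripper_force: 0.0
t 1.35 yaw err -0.4 q [57.3 21.8 74.4 -0.  83.9 83.6] gaugexy [0.3563294  0.56600352] 0.2058451075999763 F [ 0.1  0.6 -0.1] 0.08526747505285076 0.0
to cap above .12 [-0.4463  0.5692  0.0849] cap [-0.4462  0.5692  0.1699] post [-0.2272  0.5676  0.1347]
```

```bash
python3 -m jog '[[0,0,0,-0.0372,0.0474,0,100],[0,0,0,-0.0372,0.0474,0,100],[0,0,0,-0.0372,0.0474,0,100],[0,0,0,-0.0372,0.0474,0,100],[0,0,0,-0.0372,0.0474,0,100],[0,0,0,-0.0372,0.0474,0,100],[0,0,0,-0.0372,0.0474,0,100],[0,0,0,-0.0372,0.0474,0,100],[0,0,0,-0.0372,0.0474,0,100],[0,0,0,-0.0372,0.0474,0,100]]' >/dev/null
python3 -m jog '[[0,0,0,-0.0372,0.0474,0.02,100],[0,0,0,-0.0372,0.0474,0.03,100],[0,0,0,0,0,0.015,100],[0,0,0,0,0,0,100]]' >/dev/null
python3 st.py; python3 - <<'E'
from st import *
from rig import optics
d=optics.get_image("wrist");cv2.imwrite("pics/w1.png",d["pixels"][:,:,::-1]);c=cam(d)
print(proj(c,g2w(p,[(-.077,0,.068),(-.111,0,.068),(-.094,.013,.055),(-.094,-.013,.055)])).round(0))
E
```

```text
t 3.1 yaw err -0.13 q [-27.5  22.3  84.9   0.   73.   -1.5] gaugexy [-0.08779529  0.00261516] 0.14239567586123797 F [0.1 0.1 0.3] 0.08529670392533695 0.0
to cap above .12 [-0.0062  0.0027  0.0211] cap [-0.0062  0.003   0.1061] post [0.2128 0.0024 0.0711]
[[328. 212.]
 [327. 261.]
 [309. 231.]
 [346. 231.]]
```

View pics/w1.png

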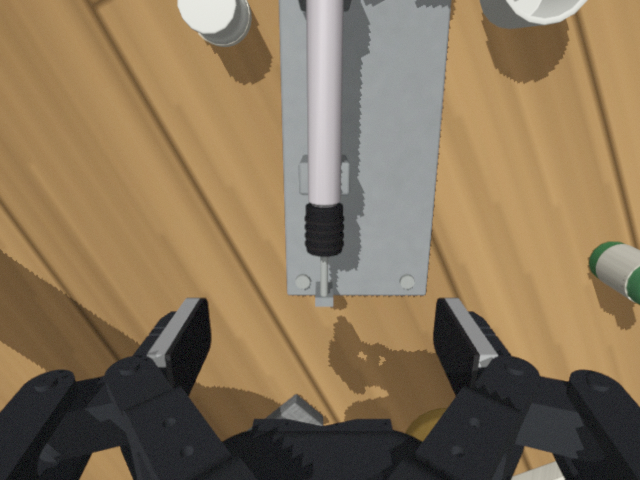

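```bash
python3 -m jog '[[0,0,0,-0.0045,0.002,0.04,100],[0,0,0,0,0,0.04,100],[0,0,0,0,0,0.029,100],[0,0,0,0,0,0,0],[0,0,0,0,0,0,0],[0,0,0,0,0,0,0],[0,0,0,0,0,0,0]]' 40; python3 st.py
```

```text
time_s: 4.03
position: [0.5036, -0.1341, 0.036]
tool_rot: [[0.437, 0.899, -0.002], [0.899, -0.437, 0.001], [-0.0, -0.002, -1.0]]
ft_force: [-8.3, 3.8, 12.9]
grip_width: 0.0192
gripper_force: 36.3
t 4.025 yaw err -0.06 q [-27.9  30.1  92.7  -0.   57.4  -2. ] gaugexy [-0.09184012  0.00124229] 0.03599340114781216 F [-8.3  3.8 12.9] 0.019243437106808547 36.34464114904404
to cap above .12 [-0.0022  0.0011 -0.0853] cap [-0.0022  0.0012 -0.0003] post [ 0.2168  0.0009 -0.0353]
```

```bash
python3 - <<'E'
from rig import optics
import cv2,numpy as np
a=optics.get_image("wrist")["pixels"][:,:,::-1][60:480,120:520]
b=optics.get_image("scene")["pixels"][:,:,::-1][170:350,220:420]
cv2.imwrite("pics/w2.png",np.hstack([a,cv2.resize(b,None,fx=2,fy=420/180)]))
E
```

```text
(no output)
```

View pics/w2.png

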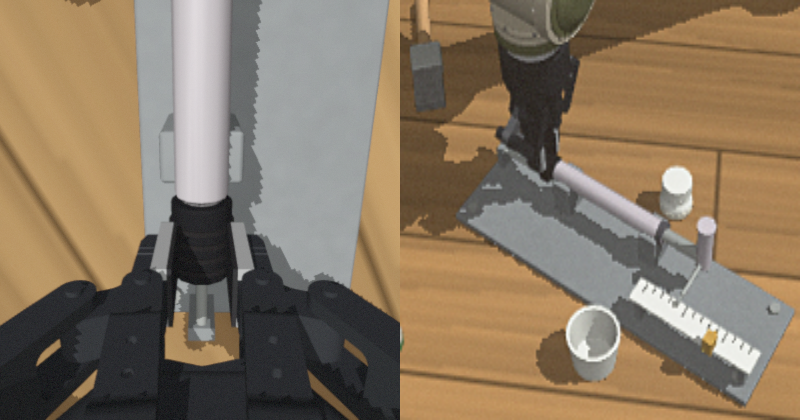

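```bash
python3 -m jog '[[0,0,0,0,-0.001,-0.002,0],[0,0,0,0,0,0,0],[0,0,0,-0.004,0,0,0],[0,0,0,-0.004,0,0,0],[0,0,0,-0.004,0,0,0],[0,0,0,0,0,0,0]]' 40; python3 st.py
```

```text
time_s: 4.88
position: [0.4985, -0.1456, 0.0422]
tool_rot: [[0.437, 0.9, 0.003], [0.9, -0.437, -0.003], [-0.002, 0.004, -1.0]]
ft_force: [-19.5, 3.0, 52.7]
grip_width: 0.0002
gripper_force: 26.2
t 4.875 yaw err -0.02 q [-29.3  29.3  92.9  -0.1  57.6  -3.4] gaugexy [-0.10435085  0.0007794 ] 0.042168133959676564 F [-19.5   3.   52.7] 0.00015027355950510387 26.221462190151215
to cap above .12 [ 0.0102  0.0011 -0.0791] cap [0.0104 0.0008 0.0059] post [ 0.2293  0.0008 -0.0295]
```

```bash
python3 -m jog '[[0,0,0,0,0,-0.004,20],[0,0,0,0,0,0,60],[0,0,0,0,0,0,80],[0,0,0,0,0,-0.03,80],[0,0,0,0,0,-0.04,80],[0,0,0,0,0,-0.03,80],[0,0,0,0,0,0,80]]' 40; python3 st.py;  python3 - <<'E'
from st import *
from rig import optics
d=optics.get_image("wrist");c=cam(d)
a=d["pixels"][:,:,::-1].copy()
for g in [(-.075,0,.066),(-.111,0,.068),(-.160,0,.039),(-.170,.032,.01),(-.170,-.088,.01),(.125,0,.107)]:
    u=proj(c,g2w(p,g))[0]; print(g,u.round()); cv2.circle(a,tuple(int(v) for v in u.round()),2,(0,0,255),-1)
t=np.array([proj(c,P+R@np.array([0,0,z]))[0] for z in(0,-.0187)]);print("tcp,grasp px",t.round())
b=optics.get_image("top")["pixels"][180:280,310:410,::-1]
cv2.imwrite("pics/w3.png",np.hstack([a[:,160:560],cv2.resize(b,(400,480),interpolation=cv2.INTER_CUBIC)]))
E
```

```text
time_s: 5.75
position: [0.4993, -0.1455, 0.1421]
tool_rot: [[0.438, 0.899, 0.003], [0.899, -0.438, -0.002], [-0.0, 0.003, -1.0]]
ft_force: [-0.2, -0.4, 0.0]
grip_width: 0.0681
gripper_force: 0.0
t 5.75 yaw err -0.08 q [-29.3  22.1  85.3   0.   72.4  -3.4] gaugexy [-0.10395546  0.00014421] 0.14211642954656642 F [-0.2 -0.4  0. ] 0.06811601377809895 0.0
to cap above .12 [0.01   0.0001 0.0208] cap [ 0.01   -0.0002  0.1058] post [ 0.229  -0.0004  0.0708]
(-0.075, 0, 0.066) [323. 184.]
(-0.111, 0, 0.068) [323. 238.]
(-0.16, 0, 0.039) [323. 286.]
(-0.17, 0.032, 0.01) [285. 281.]
(-0.17, -0.088, 0.01) [425. 280.]
(0.125, 0, 0.107) [ 323. -279.]
tcp,grasp px [[324. 276.]
 [324. 294.]]
```

View pics/w3.png

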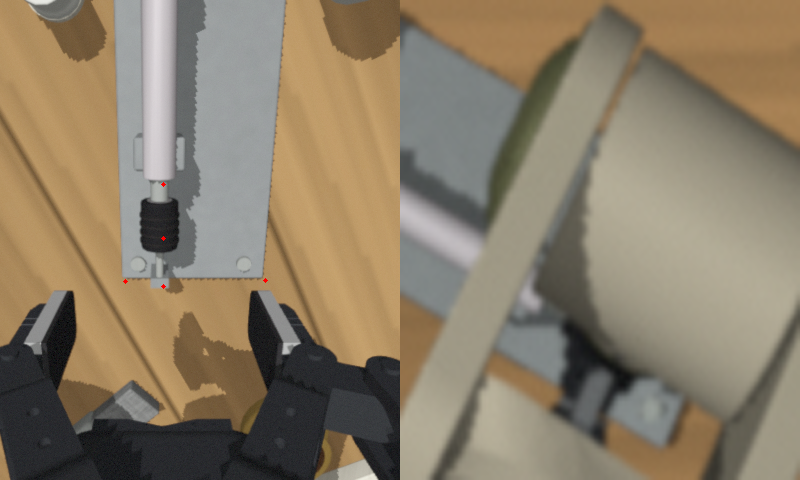

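```bash
python3 -m jog '[[0,0,0,0.002,-0.001,0.045,80],[0,0,0,0,0,0.045,80],[0,0,0,0,0,0.008,80],[0,0,0,0,0,0,60],[0,0,0,0,0,0,40],[0,0,0,0,0,0,27],[0,0,0,0,0,0,27],[0,0,0,0,0,0,27],[0,0,0,0,0,0,27]]' 25
```

```text
time_s: 6.98
position: [0.4985, -0.1429, 0.0428]
tool_rot: [[0.438, 0.899, 0.0], [0.899, -0.438, -0.0], [-0.0, 0.0, -1.0]]
ft_force: [0.6, 0.2, 0.1]
grip_width: 0.0231
gripper_force: 0.0
```

```bash
python3 - <<'E'
from st import *
from rig import optics
d=optics.get_image("wrist");c=cam(d)
a=d["pixels"][:,:,::-1].copy()
for g in [(-.075,0,.066),(-.160,0,.039),(-.170,.032,.01),(-.170,-.088,.01)]:
    u=proj(c,g2w(p,g))[0]; cv2.circle(a,tuple(int(v) for v in u.round()),2,(0,0,255),-1)
for q in [(0,0,0),(0,0,-.0187),(.011,.013,0),(.011,-.013,0),(-.011,.013,0),(-.011,-.013,0)]:
    u=proj(c,P+R@np.array(q))[0];print(q,u.round()); cv2.circle(a,tuple(int(v) for v in u.round()),2,(0,255,0),-1)
R_=cv2.Rodrigues(c[2])[0];o=-R_.T@c[3];print("cam in tool",R.T@(o-P),"axis",R.T@R_.T@[0,0,1])
cv2.imwrite("pics/w4.png",a[60:,120:520])
E
```

```text
(0, 0, 0) [324. 276.]
(0, 0, -0.0187) [324. 294.]
(0.011, 0.013, 0) [352. 254.]
(0.011, -0.013, 0) [296. 254.]
(-0.011, 0.013, 0) [351. 296.]
(-0.011, -0.013, 0) [297. 297.]
cam in tool [ 0.07837154 -0.00102124 -0.16921086] axis [-3.03731071e-01  3.90757977e-04  9.52757726e-01]
```

View pics/w4.png

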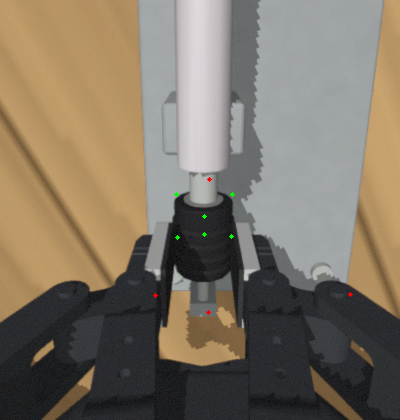

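```bash
python3 - <<'E'
import numpy as np
# camera in tool frame, axis tilt in x-z; image right=tool y, image down = tool -x mostly
o=np.array([.0784,-.001,-.1692]); z=np.array([-.3037,0,.9528]); xr=np.array([0,1,0]); yd=np.cross(z,xr)
from rig import optics
d=optics.get_image("wrist");K=d["mtx"]
for n,u,v in(("w3 tip",228,290),("w3 top",190,348),("w4 tip",295,285),("w4 top",275,330),("w4 tip in",348,285)):
    for X in(.011,0,-.011):
        r=z+xr*(u-K[0,2])/K[0,0]+yd*(v-K[1,2])/K[1,1]; t=(X-o[0])/r[0]; print(n,X,(o+r*t).round(4))
E
```

```text
w3 tip 0.011 [ 0.011  -0.0365 -0.0363]
w3 tip 0 [ 0.     -0.0423 -0.0146]
w3 tip -0.011 [-0.011  -0.0481  0.007 ]
w3 top 0.011 [ 0.011  -0.0391 -0.0729]
w3 top 0 [ 0.     -0.0453 -0.0572]
w3 top -0.011 [-0.011  -0.0515 -0.0415]
w4 tip 0.011 [ 0.011  -0.0114 -0.0321]
w4 tip 0 [ 0.     -0.0131 -0.0097]
w4 tip -0.011 [-0.011  -0.0148  0.0127]
w4 top 0.011 [ 0.011  -0.0156 -0.0636]
w4 top 0 [ 0.     -0.018  -0.0463]
w4 top -0.011 [-0.011  -0.0203 -0.0291]
w4 tip in 0.011 [ 0.011   0.0092 -0.0321]
w4 tip in 0 [ 0.      0.0109 -0.0097]
w4 tip in -0.011 [-0.011   0.0126  0.0127]
```

```bash
python3 -m jog '[[0,0,0,0,0,0,70],[0,0,0,0,0,0,70],[0,0,0,0,0,0,70],[0,0,0,0,0,0.0125,70],[0,0,0,0,0,0.0125,70],[0,0,0,0,0,0,40],[0,0,0,0,0,0,25],[0,0,0,0,0,0,25],[0,0,0,0,0,0,25],[0,0,0,0,0,0,25]]' 25
```

```text
time_s: 8.32
position: [0.4988, -0.1434, 0.0177]
tool_rot: [[0.438, 0.899, 0.001], [0.899, -0.438, -0.001], [-0.0, 0.001, -1.0]]
ft_force: [3.5, -4.5, -5.4]
grip_width: 0.0248
gripper_force: 26.7
```

```bash
python3 -m jog '[[0,0,0,-0.005,0,0,25],[0,0,0,-0.006,0,0,25],[0,0,0,-0.006,0,0,25],[0,0,0,-0.005,0,0,25],[0,0,0,-0.004,0,0,25],[0,0,0,0,0,0,25]]'; python3 st.py
```

```text
time_s: 9.07
position: [0.4874, -0.1667, 0.0177]
tool_rot: [[0.438, 0.899, 0.001], [0.899, -0.438, -0.0], [-0.0, 0.001, -1.0]]
ft_force: [3.5, -3.5, -6.5]
grip_width: 0.0251
gripper_force: 26.7
t 9.075 yaw err -0.11 q [-32.1  31.2  94.8   0.   54.   -6.1] gaugexy [-0.12819502  0.00159707] 0.01772008765196112 F [ 3.5 -3.5 -6.5] 0.025121784130049535 26.65737122297287
to cap above .12 [ 0.0342  0.0016 -0.1036] cap [ 0.0342  0.0016 -0.0186] post [ 0.2532  0.0012 -0.0536]
```

```bash
python3 -m jog '[[0,0,0,-0.003,0,0,25],[0,0,0,0,0,0,45],[0,0,0,0,0,0,70],[0,0,0,0,0,0,70],[0,0,0,0,0,-0.04,80],[0,0,0,0,0,-0.05,80],[0,0,0,0,0,-0.05,80],[0,0,0,0,0,0,80]]' >/dev/null; python3 st.py; python3 - <<'E'
from st import *
from rig import optics
d=optics.get_image("wrist");c=cam(d)
cv2.imwrite("pics/w5.png",d["pixels"][:,160:480,::-1])
for g in [(-.075,0,.066),(-.111,0,.068),(-.115,0,.068),(-.160,0,.039)]: print(g,proj(c,g2w(p,g))[0].round())
E
```

```text
t 10.075 yaw err -0.07 q [-32.4  20.4  84.4  -0.   74.7  -6.4] gaugexy [-0.13101229  0.00059576] 0.1611783374638236 F [-0.1 -0.5 -0.3] 0.0681589789384564 0.0
to cap above .12 [0.037  0.0003 0.0398] cap [ 0.0371 -0.0004  0.1248] post [ 0.2561 -0.0004  0.0897]
(-0.075, 0, 0.066) [323. 139.]
(-0.111, 0, 0.068) [323. 192.]
(-0.115, 0, 0.068) [323. 198.]
(-0.16, 0, 0.039) [323. 244.]
```

View pics/w5.png

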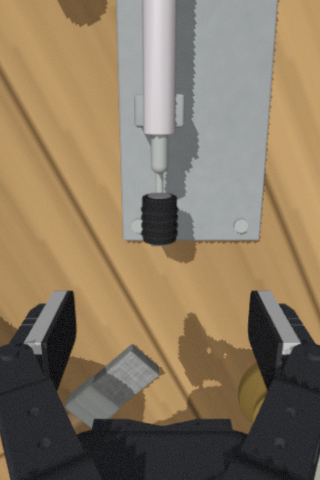

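```bash
python3 -m jog '[[0,0,0,0.0514,0,0,80],[0,0,0,0.0514,0,0,80],[0,0,0,0.0514,0,0,80],[0,0,0,0.0514,0,0,80],[0,0,0,0.0514,-0.001,0,80],[0,0,0,0,0,0,80]]' >/dev/null; python3 st.py; python3 - <<'E'
from st import *
from rig import optics
d=optics.get_image("wrist");c=cam(d)
cv2.imwrite("pics/w6.png",d["pixels"][:,:,::-1])
for g in [(.125,0,.107),(.125,-.058,.05),(.175,-.061,.05),(.075,-.052,.045),(.225,-.052,.045)]: print(g,proj(c,g2w(p,g))[0].round())
E
```

```text
t 10.875 yaw err 0.15 q [-5.  29.2 70.6  0.  80.4 20.7] gaugexy [0.12868982 0.00416889] 0.15534753191515138 F [-0.5  0.3 -0.3] 0.0682222992548792 0.0
to cap above .12 [-0.2227  0.0037  0.0342] cap [-0.2226  0.004   0.1192] post [-0.0036  0.0044  0.084 ]
(0.125, 0, 0.107) [330. 247.]
(0.125, -0.058, 0.05) [408. 220.]
(0.175, -0.061, 0.05) [417. 152.]
(0.075, -0.052, 0.045) [394. 279.]
(0.225, -0.052, 0.045) [407.  76.]
```

View pics/w6.png

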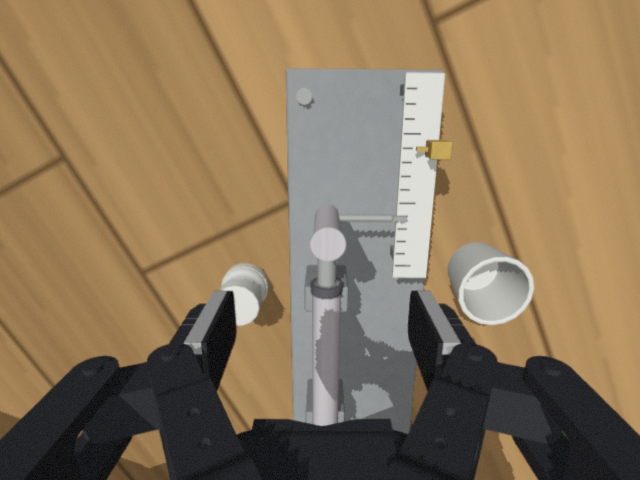

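```bash
python3 -m jog '[[0,0,0,-0.002,0.003,0.04,80],[0,0,0,0,0,0.04,80],[0,0,0,0,0,0.022,80],[0,0,0,0,0,0,40],[0,0,0,0,0,0,10],[0,0,0,0,0,0,10],[0,0,0,0,0,0,10],[0,0,0,0,0,0,10]]' 60; python3 st.py
```

```text
time_s: 11.92
position: [0.5981, 0.0597, 0.057]
tool_rot: [[0.437, 0.899, -0.001], [0.899, -0.437, 0.0], [-0.0, -0.001, -1.0]]
ft_force: [-6.6, 1.2, 6.8]
grip_width: 0.016
gripper_force: 58.6
t 11.925 yaw err -0.07 q [-5.6 34.8 78.1  0.  67.2 20.4] gaugexy [0.12383365 0.00074834] 0.05702979811933448 F [-6.6  1.2  6.8] 0.01596915629332707 58.627331256866455
to cap above .12 [-0.2179  0.0009 -0.0642] cap [-0.2178  0.001   0.0208] post [ 0.0012  0.0007 -0.0143]
```

```bash
python3 -m jog '[[0,0,0,0.006,0,0,10],[0,0,0,0.008,0,0,10],[0,0,0,0.008,0,0,10],[0,0,0,0.008,0,0,10],[0,0,0,0.007,0,0,10],[0,0,0,0.005,0,0,10],[0,0,0,0.003,0,0,10],[0,0,0,0,0,0,10]]' >/dev/null; python3 st.py; python3 - <<'E'
from st import *
from rig import optics
A=[]
for n in("wrist","top","scene"):
    d=optics.get_image(n);c=cam(d);a=d["pixels"][:,:,::-1]
    u=proj(c,g2w(p,(.173,-.06,.05)))[0];print(n,u.round(1)); x,y=[int(v) for v in u]
    h=40 if n=="wrist" else 20
    x0,y0=max(x-h,0),max(y-h,0);print(x0,y0)
    A.append(cv2.resize(a[y0:y0+2*h,x0:x0+2*h],(400 if n=="wrist" else 200,)*2,interpolation=cv2.INTER_CUBIC))
cv2.imwrite("pics/m1.png",np.hstack([A[0],np.vstack(A[1:])]))
E
```

```text
t 12.925 yaw err -0.07 q [-1.6 36.9 73.6 -0.1 69.6 24.3] gaugexy [0.1680059  0.00065085] 0.05702664240215966 F [-9.4 -5.   7.5] 0.016030292032435722 58.66961359977722
to cap above .12 [-0.2621  0.0009 -0.0637] cap [-0.262   0.001   0.0213] post [-0.043   0.0007 -0.0142]
wrist [447.2 260.2]
407 220
top [259.2 168.5]
239 148
scene [375.5 310.9]
355 290
```

View pics/m1.png

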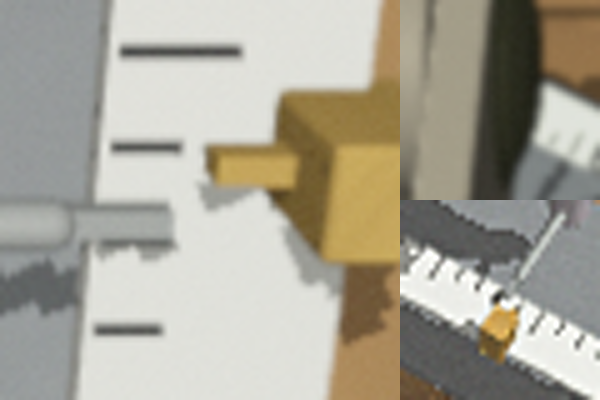

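```bash
cat > m.py <<'E'
from st import *
from rig import optics
d=optics.get_image("wrist");c=cam(d);a=d["pixels"].astype(int)
Rr,B=a[...,0],a[...,2]
def band(lo,hi,mask):  # weighted row centre per column
    o=[]
    for u in range(lo,hi):
        r=np.where(mask[225:300,u])[0]+225
        if len(r): o.append((u,r.min(),r.max(),len(r)))
    return o
brass=(Rr-B)>50
col=[(u,)+tuple((lambda r:(r.min(),r.max()))(np.where(brass[200:300,u])[0]+200)) for u in range(425,475) if brass[200:300,u].sum()>3]
print("brass",col[:22])
for u in (428,432,436,440): print(u,a[246:276,u].mean(1).astype(int))
E
python3 m.py
```

```text
brass [(449, np.int64(249), np.int64(254)), (450, np.int64(249), np.int64(256)), (451, np.int64(249), np.int64(256)), (452, np.int64(249), np.int64(256)), (453, np.int64(249), np.int64(256)), (454, np.int64(249), np.int64(256)), (455, np.int64(249), np.int64(256)), (456, np.int64(249), np.int64(256)), (457, np.int64(249), np.int64(256)), (458, np.int64(249), np.int64(256)), (459, np.int64(249), np.int64(256)), (460, np.int64(249), np.int64(257)), (461, np.int64(249), np.int64(257)), (462, np.int64(247), np.int64(259)), (463, np.int64(239), np.int64(260)), (464, np.int64(238), np.int64(261)), (465, np.int64(238), np.int64(263)), (466, np.int64(238), np.int64(264)), (467, np.int64(238), np.int64(265)), (468, np.int64(238), np.int64(266)), (469, np.int64(238), np.int64(267)), (470, np.int64(238), np.int64(268))]
428 [221 218 217 216 220 223 222 221 222 222 222 222 221 210 175 134 152 166
 168 169 165 151 117 130 160 200 220 222 222 221]
432 [218 194 126  91 184 219 222 222 222 222 222 222 221 209 171 133 150 166
 168 166 165 151 127 188 217 222 222 222 222 222]
436 [219 195 125  90 184 218 222 221 222 222 220 221 221 209 173 135 152 167
 167 166 165 152 114 131 154 164 200 221 221 222]
440 [220 194 126  86 185 219 221 222 222 222 222 223 222 211 186 151 154 166
 169 171 168 151 119 137 170 206 221 221 221 221]
```

```bash
python3 - <<'E'
from st import *
from rig import optics
d=optics.get_image("wrist");c=cam(d)
print(w2g(p,back(c,(453,252.7),.05)),w2g(p,back(c,(434,264.4),.05)))
E
```

```text
[ 0.17677437 -0.062476  ] [ 0.17061043 -0.05369047]
```

```bash
python3 -m jog '[[0,0,0,0.003,0,0,10],[0,0,0,0.0032,0,0,10],[0,0,0,0,0,0,10],[0,0,0,0,0,0,10]]' >/dev/null; python3 st.py|head -1; sed -i 's/246:276/236:276/' m.py; python3 m.py
```

```text
t 13.675 yaw err -0.08 q [-1.1 37.3 73.  -0.1 69.9 24.8] gaugexy [0.1739593  0.00065841] 0.05701904949371162 F [-10.1  -4.5   6.7] 0.015886347699777578 58.65990221500397
brass [(448, np.int64(260), np.int64(266)), (449, np.int64(260), np.int64(267)), (450, np.int64(260), np.int64(268)), (451, np.int64(260), np.int64(268)), (452, np.int64(260), np.int64(268)), (453, np.int64(260), np.int64(268)), (454, np.int64(260), np.int64(268)), (455, np.int64(260), np.int64(268)), (456, np.int64(260), np.int64(268)), (457, np.int64(260), np.int64(267)), (458, np.int64(260), np.int64(268)), (459, np.int64(260), np.int64(268)), (460, np.int64(259), np.int64(269)), (461, np.int64(257), np.int64(271)), (462, np.int64(250), np.int64(272)), (463, np.int64(250), np.int64(273)), (464, np.int64(250), np.int64(275)), (465, np.int64(250), np.int64(276)), (466, np.int64(250), np.int64(277)), (467, np.int64(250), np.int64(279)), (468, np.int64(250), np.int64(280)), (469, np.int64(250), np.int64(282))]
428 [203 203 210 217 216 216 217 219 220 220 220 221 221 222 222 222 222 222
 222 222 222 220 207 170 132 127 151 166 168 168 168 167 166 170 200 215
 221 222 222 223]
432 [223 223 222 218 186  84  99 185 219 223 223 222 222 221 222 223 222 222
 222 221 222 221 204 155 112 125 150 166 168 168 166 166 160 156 170 204
 222 222 222 221]
436 [222 223 223 220 184  84  99 185 220 222 222 222 223 223 222 221 222 222
 221 222 222 220 207 159 109 125 150 165 168 167 168 165 164 196 218 221
 221 222 223 221]
440 [223 222 223 219 184  84  99 187 220 222 223 222 221 222 222 223 221 222
 222 222 222 223 218 179 116 120 150 168 168 168 165 172 175 176 166 173
 206 221 221 222]
```

```bash
python3 -m jog '[[0,0,0,0.0003,0,0,10],[0,0,0,0,0,0,10],[0,0,0,0,0,0,10],[0,0,0,0,0,0,10]]' >/dev/null; python3 st.py|head -1; python3 - <<'E'
from rig import observe,job
import numpy as np
print(np.abs(observe()["qvel"]).max()); print(job.close_job())
E
```

```text
t 14.225 yaw err -0.08 q [-1.1 37.3 73.  -0.1 69.9 24.9] gaugexy [0.17411978 0.0006167 ] 0.05704671970185515 F [-9.5 -5.3  7.7] 0.015864112845553942 58.660147190093994
0.07614477715433282
the job is handed in; nothing more can be done
None
```

I handed the job in at 14.2 s. The cap is about 37 mm off its tip, still on its guide pin. The post is still gripped, and I estimate the rod's pointer stands within about 0.3 mm of the clip's nose. My first cap grip, set too high, slipped off and pressed on it with about 53 N at the wrist before the second grip worked. I could not tell whether that counts against the 40 N limit.

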